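# Load a saddle bracket in the sprung weld fixture and bolt it down

### The job

Load the aluminium saddle bracket into the blue weld fixture ready for tacking: set it squarely, without dropping it, on the sprung lift-out pad between the brass lips and press it down until the yellow catch snaps over and holds the pad. Then push the hold-down bolt fully forward over the bracket's foot by its red ball handle and swing the handle down into its holding notch, so that it stays there when you let go. Keep the bracket upright and leave everything else on the table where it is.

Things in the scene. Friction and masses are not known exactly. Their poses are not given: they have to be found in the camera images.
- bracket: the loose part to load: a bare aluminium saddle bracket, 0.5 to 0.7 kg, upright in the tray. Foot plate 136 (x) x 80 (y) x 10 mm; on its middle a block 60 (x) x 50 (y) mm reaching 65 mm above the underside, with a half-round saddle (18 mm radius) along x in its top. Origin at the centre of the underside. Same when turned half a turn. Grip it across the block's 50 mm, about 45 mm up
- tray: fixed grey sheet-metal parts tray, 280 (x) x 350 (y) mm, floor 3 mm thick, rim 12 mm high; origin at the centre of its underside. The bracket, cradle, tin, step block and magnet stand in it. It lies left or right of the fixture
- fixture: fixed blue weld fixture: base 150 (x) x 280 (y) x 14 mm, origin at the centre of its underside, z up. In its frame (mm): lift-out pad centred at x 0, y 20; yellow catch beyond the pad's +y end (y 103 to 130, up to 62 high); the bolt's barrel, 46 across, along y at the -y end (y -135 to -64). Only the handle with its red ball stands higher than 72
- pad_seat (a point): centre of the top face of the sprung steel lift-out pad, where the centre of the bracket's underside goes, the bracket's length along y here (either way round); axes as the fixture's. 42 mm above the table when free. Brass lips 9 mm high slope outward round the seat: they leave 2.5 mm of play on each side of the foot at the pad's face, 6 mm at their tops
- pad (a joint): how far the pad is pressed down, m: 0 free, 0.018 hard stop. Springs push it up with 9.5 N when free, 15 N at the stop, more than the bracket's weight. The catch snaps over its edge at about 0.0165 and then holds it at 0.016 (top face 26 mm above the table); pressing it so far with the bracket on it takes 8 to 15 N. Otherwise it springs up again
- catch (a joint): the yellow spring catch, rad: 0 upright (hooked over the pad's edge once the pad is down), grows as it is pushed outward to the fixture's +y (about 0.3 while the pad's edge passes). It works by itself and need not be touched
- bolt_axis (a point): point on the hold-down bolt's axis, under the handle with the bolt drawn back: x 0, y -116, z 47 mm in the fixture's frame; fixed to the fixture, axes as the fixture's. The bolt moves along y through it
- bolt (a joint): how far the hold-down bolt (16 mm across) is pushed along +y of the fixture, m: 0 drawn back, 0.041 fully forward. A spring draws it back, 5 N at 0, 13 N fully forward. Drawn back its nose ends 14 mm short of a seated bracket's foot; forward it lies 3 mm above the foot if the pad is held down, but butts against the foot if the pad is up
- handle (a joint): swing of the bolt's handle about the bolt's axis, rad: 0 upright, 1.2 down towards -x of the fixture (stop). It runs in a J-shaped slot: it can swing only with the bolt at least 0.039 forward. Swung to 1.1 or more and let go, the spring draws it back into the holding notch (bolt 0.033, handle 1.1 to 1.2) and it stays; otherwise it does not hold
- ball (a point): centre of the red ball on the end of the bolt's handle: 30 mm across, on an 8 mm rod, 75 mm from the bolt's axis (122 mm above the table upright, 74 mm swung down). At x 0, y -116, z 122 mm in the fixture's frame while the bolt is drawn back and the handle upright. It may be gripped from above along the bolt's direction and turns in the grip as it swings
- cradle: bystander: a dark steel block 75 x 62 x 32 mm with a tilted half-pipe 105 mm long on a neck, 95 mm high in all, standing in the parts tray; origin at the centre of its underside
- tin: bystander: a closed round tin with a blue band, 66 mm across, 85 mm high, standing in the parts tray; origin at the centre of its underside
- step_block: bystander: a steel stair-shaped step block, 72 x 45 mm, 66 mm high, in the parts tray; origin at the centre of its underside
- magnet: bystander: a red triangular welding magnet, 70 x 64 mm, 22 mm thick, lying in the parts tray; origin at the centre of its underside
- spray_can: bystander: a white spray can with a red band, 66 mm across, 200 mm high, standing on the table between the fixture and the tray, rather to the back; origin at the centre of its underside
- chipping_hammer: bystander: a chipping hammer 255 mm long, 22 mm thick, head 130 mm wide at its +x end, lying on the table to the left; origin at its middle, on the table
- wire_brush: bystander: a wire brush 200 mm long, 20 mm thick, lying on the table to the right; origin at its middle, on the table
- bar_clamp: bystander: a red and steel bar clamp 240 x 95 mm, 26 mm thick, lying on the table nearer to the robot than the rest, on its left; origin at the middle of its bar, on the table
Mind the look-alikes: they are no part of the job. Leave any green, orange or turquoise look-alike of the bracket alone.

How it is judged (in metres and radians):
On the way, in this order (a step that is already met when the one before it is completed fails the run):
1. the bracket sits square on the pad and is pressed down to where the catch holds (value of joint pad above 0.0145 m and value of joint catch below 0.1 rad and x of bracket in the frame of pad_seat between -0.006 and 0.006 m and y of bracket in the frame of pad_seat between -0.006 and 0.006 m and z of bracket in the frame of pad_seat between -0.003 and 0.003 m and angle between the x axis of bracket and the y axis of pad_seat, either way round below 0.06 rad and angle between bracket's own z axis and vertical below 0.04 rad), for 0.2 s.
2. the bolt is pushed forward over the foot and its handle lies in the holding notch (value of joint handle above 1 rad and value of joint bolt between 0.03 and 0.036 m), for 0.2 s.
At the end, for the whole second after the job is handed in: The pad is down on its catch by itself (pad over 14.5 mm, catch under 0.1 rad), the bracket sits upright on the pad within 6 mm of its centre and 0.06 rad of square (either way round), at rest, and the bolt stays in its notch (bolt 30 to 36 mm, handle over 1.0 rad) with nothing touched by the robot (all of step 1 and all of step 2 and linear speed of bracket below 0.02 m/s).
It fails at once if something in the parts tray other than the bracket is moved by more than 30 mm (distance of any of cradle, tin, step_block, magnet from where it was at the start of the episode above 0.03 m).
It fails at once if the spray can, hammer, brush or clamp is moved by more than 30 mm (distance of any of spray_can, chipping_hammer, wire_brush, bar_clamp from where it was at the start of the episode above 0.03 m).
It fails at once if the bracket is tipped by more than 35 degrees (angle between bracket's own z axis and vertical above 0.61 rad).
It fails at once if the bracket is dropped: let go more than 15 mm above the pad (horizontal distance between bracket and pad_seat below 0.05 m and z of bracket in the frame of pad_seat above 0.015 m and contact force between the fingers and bracket below 0.05 N).
It also fails if it takes over 61 s, if anything falls off the work surface, if the arm or the gripper's body presses on something with over 40 N, if the wrist force passes 120 N, or if a joint passes its speed limit or range.

### The arm

A 7-joint arm with a two-finger parallel gripper is mounted at the origin on the work surface. World frame = base frame: x ahead of the robot, y to its left, z up, the work surface at z = 0. Lengths are in mm, angles in rad, forces in N, time in s.
With the tool pointing down it reaches from about 400 to 875 mm from the base axis. Payload 19.3 kg.
Tool frame: the origin (TCP) lies at the very end of the fingers, on their centre line; the grasp point (between the pads) lies 19 mm behind it (grip_point_offset is the z of the grasp point in the tool frame, in mm); z points along the fingers, y is the line along which they close (so a half turn about z gives the same grasp; the last joint's range is limited). The gripper opens to 85 mm and grips with 20 to 120 N. Pads are 22 mm wide; open, the fingers measure 114 mm over their backs; the gripper's body (76 mm by 85 mm) begins 54 mm behind the grasp point. The pads swing forward as they close: fully open they stand 13 mm farther back than shut.
Start: joints at [-1.244, 0.521, -0.036, 1.599, 0.021, 1.021, -0.113], TCP at [241.56, 576.422, 208.191] pointing down, gripper open.
Joint ranges: [-2.91, 2.91], [-0.3, 2.13], [-1.5, 1.42], [0.17, 2.43], [-1.26, 4.41], [0.16, 1.93], [-2.52, 2.52]. Speed limits (rad/s): [1.89, 1.89, 2.39, 2.39, 3.01, 3.01, 3.01].

### API

Orientations are given as a 3x3 rotation matrix whose columns are the frame's x, y, z axes.
In Python, from workcell import movep, movel, goto_joints, open_gripper, clamp, wait, inverse_kinematics, read_state, camera, PlanningError, finish_job, grip_point_offset gives the robot as it stands. Calls block until the motion is done:
- movep(position, orientation): joint-space move of the TCP to a pose.
- movel(position, frame=None, max_speed=150, guard=None): straight line of the TCP; frame=None keeps the orientation; max_speed is the mean speed in mm/s. With guard (N) it stops when the force on the tool has changed by that much, and returns True; else False.
- goto_joints(angles): joint-space move.
- open_gripper() and clamp(): open the fingers fully, or close them until they stop; the grip force is fixed at half the most.
- wait(seconds).
- inverse_kinematics(position, orientation): joint angles nearest the present ones, or None.
- read_state(): the state.
- camera(name): name is "side" or "top" or "wrist"; returns a dict with "image" (400x640x3 uint8, blue, green, red), "range_z" (400x640 float32, mm along the optical axis (not along the pixel's ray), 0 where there is no reading), "fx", "fy", "cx", "cy" (pixels), "cam_to_world" (4x4, takes a point from camera to world coordinates). Camera axes: x right, y up, looking along -z (the intrinsics and any distortion apply to the point x, -y, -z); pixel columns grow to the right and rows downward; lengths in mm; the calibration is good to about 2 mm. A picture is of the moment at which its call begins.
A pose or a line that the arm cannot do raises PlanningError and nothing moves.
- finish_job(): hands the job in; it is judged then, once.
The state is a dict: "time": time; "qpos": joint angles; "qvel": joint speeds; "joint_efforts": joint torques, N m; "eef_pos": TCP position; "tool_rot": TCP orientation; "ft_force": force on the tool from outside, world axes, zero at the start; "torque": the same for the moment, N m; "finger_gap": finger opening in mm; "gripper_force": force on a finger pad.
Only numpy, scipy, OpenCV 4.12 (cv2) and the standard library are available. Lean on these libraries where they do the work, as an engineer would, in place of code of your own. Each camera call takes 0.05 s, during which the arm holds its last target. There are 200 camera calls.

## Working session

There is one attempt and no reset: what is moved stays moved. The work goes in short steps, each a Python script; the robot and the scene stay as the last script left them, time stands still between calls to the robot, and variables do not carry over. Pictures are saved under pics/ and viewed, at most 10 in all, crops included, and the job is handed in when it is done.

```bash
mkdir -p pics; ls; cat > h.py <<'E'
import numpy as np, cv2
from workcell import *
def cloud(c):
    z=c["range_z"]; h,w=z.shape
    u,v=np.meshgrid(np.arange(w),np.arange(h))
    P=np.stack([(u-c["cx"])/c["fx"]*z,-(v-c["cy"])/c["fy"]*z,-z,np.ones_like(z)],-1)
    W=(P@np.array(c["cam_to_world"]).T)[...,:3]; W[z<=0]=np.nan
    return W
E
python3 - <<'E'
from h import *
for n in("top","side"):
    c=camera(n); cv2.imwrite(f"pics/{n}0.png",c["image"]); np.savez(f"{n}0.npz",**c)
    print(n,c["fx"],c["cx"],c["cy"],np.round(c["cam_to_world"],3).tolist(), [k for k in c])
s=read_state(); print(s["eef_pos"],s["tool_rot"],s["finger_gap"],s["time"])
E
```

```text
pics
top 497.9968255835332 310.73521152020294 199.598345240556 [[0.01, 0.998, -0.064, 393.2], [-1.0, 0.009, -0.014, 0.518], [-0.014, 0.064, 0.998, 1706.965], [0.0, 0.0, 0.0, 1.0]] ['image', 'range_z', 'fx', 'fy', 'cx', 'cy', 'cam_to_world']
side 516.0206843313105 319.8772154661667 204.58835045988022 [[0.756, 0.474, -0.451, -311.376], [-0.654, 0.554, -0.515, -921.804], [0.005, 0.684, 0.729, 1390.765], [0.0, 0.0, 0.0, 1.0]] ['image', 'range_z', 'fx', 'fy', 'cx', 'cy', 'cam_to_world']
[241.42824622 576.12781059 207.68115697] [[-9.22313412e-01  3.86442568e-01 -3.34500176e-04]
 [ 3.86442707e-01  9.22312894e-01 -9.79780204e-04]
 [-7.01149536e-05 -1.03292958e-03 -9.99999464e-01]] 85.41629101655211 0.1
```

View pics/top0.png

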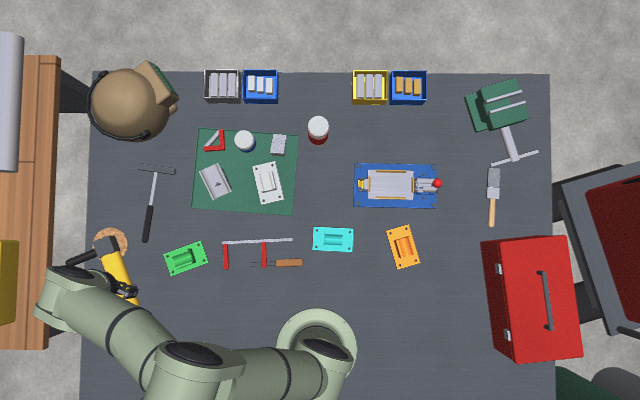

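View pics/side0.png

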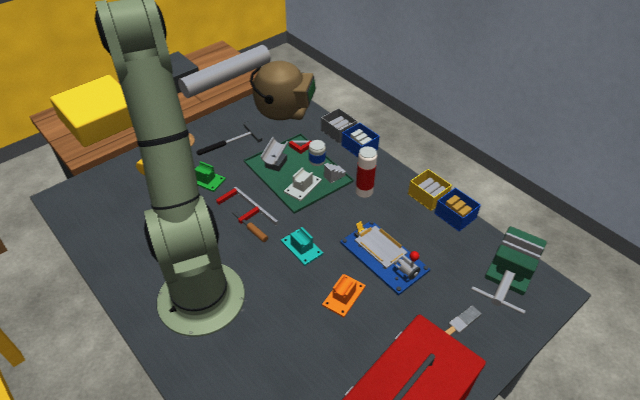

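The top view has the bare aluminium bracket in the tray at (267,183). These could be mistaken for it:
- the cradle at (215,181)
- the green copy at (186,258)
- the turquoise copy at (333,239)
- the orange copy at (403,246)

I choose (267,183). The fixture is at (395,186), with its catch on the left (+y) and the red ball at (437,183).

```bash
cat >> h.py <<'E'
def rays(c,uv,z):
    uv=np.asarray(uv,float).reshape(-1,2); M=np.array(c["cam_to_world"])
    d=np.c_[(uv[:,0]-c["cx"])/c["fx"],-(uv[:,1]-c["cy"])/c["fy"],-np.ones(len(uv))]@M[:3,:3].T
    return M[:3,3]+d*((z-M[2,3])/d[:,2])[:,None]
def rect(xy):
    (cx,cy),(w,h),a=cv2.minAreaRect(np.asarray(xy,np.float32).reshape(-1,1,2))
    a=np.deg2rad(a)
    if w<h: w,h,a=h,w,a+np.pi/2
    return cx,cy,w,h,(np.arctan2(np.sin(a),np.cos(a)))
def blob(c,m,z):
    cs,_=cv2.findContours(m.astype(np.uint8),cv2.RETR_EXTERNAL,cv2.CHAIN_APPROX_NONE)
    k=max(cs,key=cv2.contourArea); return rays(c,k,z)[:,:2]
E
python3 - <<'E'
from h import *
c=dict(np.load("top0.npz")); W=cloud(c)
hsv=cv2.cvtColor(c["image"],cv2.COLOR_BGR2HSV); H,S,V=cv2.split(hsv)
yy,xx=np.mgrid[:400,:640]
def box(a,b,d,e): return (xx>=a)&(xx<b)&(yy>=d)&(yy<e)
blue=(H>100)&(H<125)&(S>120)&box(345,445,155,215)
m=cv2.morphologyEx(blue.astype(np.uint8),cv2.MORPH_CLOSE,np.ones((5,5)))
print("base z",np.nanmedian(W[blue][:,2]),"rect",rect(blob(c,m,14)))
red=((H<6)|(H>174))&(S>150)&box(425,450,170,195)
print("ball",rays(c,[xx[red].mean(),yy[red].mean()],122), np.nanmean(W[red],0),red.sum())
br=(S<60)&(V>110)&box(248,288,158,205)
P=W[br]; print("bracket z pct",np.nanpercentile(P[:,2],[5,30,50,80,97]),"foot rect",rect(blob(c,br,13)),br.sum())
b2=br&(W[...,2]>50); print("block",rect(blob(c,b2,66)), np.nanmean(W[b2],0))
p2=box(365,415,168,202)&(S<60)&(V>110); print("pad z",np.nanmedian(W[p2][:,2]),rect(blob(c,p2,42)))
for n,b in(("tin",(234,257,130,152)),("step",(268,290,133,157)),("can",(305,332,114,145)),("cradle",(196,235,160,202)),("magnet",(203,228,128,152))):
    q=W[box(*b)]; q=q[q[:,2]>18]; print(n,np.round([q.min(0),q.max(0)],0).tolist())
E
```

```text
base z 13.843171929250502 rect (552.9502563476562, -260.67633056640625, 279.1842956542969, 149.49130249023438, np.float64(1.5574062191500873))
ball [[ 552.06692187 -378.14658673  122.        ]] [ 551.00424218 -375.61154521  132.60183501] 61
bracket z pct [ 5.63756846 12.02107103 15.25437784 54.06402721 70.22545956] foot rect (558.6094970703125, 172.7675323486328, 138.46241760253906, 82.90396118164062, np.float64(0.24091356359495983)) 957
block (558.152099609375, 173.1902618408203, 60.724002838134766, 51.059505462646484, np.float64(0.2345079620935331)) [558.3681017  173.73317518  60.48539624]
pad z 42.09292356810022 (554.0048828125, -241.6168670654297, 152.10984802246094, 98.5298080444336, np.float64(1.5475816847307304))
tin [[661.0, 216.0, 19.0], [724.0, 280.0, 99.0]]
step [[650.0, 114.0, 20.0], [728.0, 162.0, 76.0]]
can [[685.0, -29.0, 21.0], [747.0, 36.0, 208.0]]
cradle [[496.0, 290.0, 18.0], [613.0, 390.0, 102.0]]
magnet [[667.0, 322.0, 18.0], [741.0, 395.0, 37.0]]
```

The numbers match the given sizes: base 279x149, foot 138x83, block 61x51, and pad and ball within 1–2 mm of where the fixture frame puts them. Next I check reach and look from close by.

```bash
cat >> h.py <<'E'
def R(a): c,s=np.cos(a),np.sin(a); return np.array([[-s,c,0],[c,s,0],[0,0,-1.]])
E
python3 - <<'E'
from h import *
for n,p,a in(("br",(558.4,173,29),1.809),("br",(558.4,173,29),-1.333),("pl",(553.2,-240.7,70),-.0134),("pl",(553.2,-240.7,70),3.128),("ball",(551.4,-376.7,103),1.557),("ball",(551.4,-376.7,103),-1.584),("ballend",(481,-336,55),1.557),("ballend",(481,-336,55),-1.584)):
    q=inverse_kinematics(p,R(a)); print(n,a,None if q is None else np.round(q,2))
a=min((1.809,-1.333),key=lambda a:abs((inverse_kinematics((558.4,173,29),R(a)) or [9]*7)[6]) if inverse_kinematics((558.4,173,29),R(a)) is not None else 9)
print(a); movep((558.4,173,230),R(a))
c=camera("wrist"); cv2.imwrite("pics/w1.png",c["image"]); np.savez("w1.npz",**c)
print(np.round(c["cam_to_world"],2),read_state()["time"],read_state()["eef_pos"])
E
```

```text
br 1.809 [-0.34  0.7  -0.09  1.83  0.11  0.62  1.31]
br -1.333 [-0.73  0.77  0.48  1.85 -0.56  0.66 -1.24]
pl -0.0134 [-0.01  0.73  0.49  1.79 -0.48  0.75  0.71]
pl 3.128 [-0.36  1.1   1.22  1.8  -1.16  1.16 -1.88]
ball 1.557 [ 0.31  0.73  0.33  1.58 -0.28  0.88  2.3 ]
ball -1.584 [-0.04  0.98  1.03  1.6  -0.92  1.11 -0.36]
ballend 1.557 [ 0.4   0.67  0.16  1.83 -0.16  0.66  2.21]
ballend -1.584 [-0.01  0.85  0.82  1.85 -0.84  0.83 -0.34]Traceback (most recent call last):
  File "<stdin>", line 4, in <module>
  File "<stdin>", line 4, in <lambda>
ValueError: The truth value of an array with more than one element is ambiguous. Use a.any() or a.all()
```

```bash
python3 - <<'E'
from h import *
movep((558.4,173,230),R(1.809))
c=camera("wrist"); cv2.imwrite("pics/w1.png",c["image"]); np.savez("w1.npz",**c)
print(np.round(c["cam_to_world"],2),read_state()["time"],read_state()["eef_pos"])
E
```

```text
[[-2.4000e-01 -9.2000e-01 -3.0000e-01  4.8127e+02]
 [ 9.7000e-01 -2.3000e-01 -7.0000e-02  1.5532e+02]
 [ 0.0000e+00 -3.1000e-01  9.5000e-01  3.9625e+02]
 [ 0.0000e+00  0.0000e+00  0.0000e+00  1.0000e+00]] 2.0083 [558.09541869 174.04052897 229.93657287]
```

View pics/w1.png

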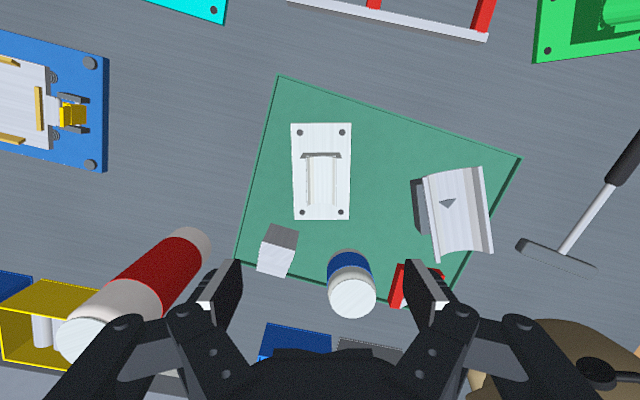

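The wrist view confirms the bracket: bare metal with a half-round saddle and four foot holes, centred at (321,172) and clear of the step block at (278,250). I measure it here, then go over the fixture for a close look.

```bash
python3 - <<'E'
from h import *
c=dict(np.load("w1.npz")); W=cloud(c)
H,S,V=cv2.split(cv2.cvtColor(c["image"],cv2.COLOR_BGR2HSV))
yy,xx=np.mgrid[:400,:640]; m=(S<60)&(V>110)&(xx>280)&(xx<362)&(yy>112)&(yy<230)
print("foot",rect(blob(c,m,13)))
z=W[...,2]; f=m&(abs(z-13)<5); t=m&(z>60)
print("foot3d",rect(W[f][:,:2]),np.nanmedian(z[f]),"block3d",rect(W[t][:,:2]),np.nanmax(z[t]))
s=read_state(); print(s["eef_pos"],s["time"])
movep((540,-255,230),R(-.0134))
c=camera("wrist"); cv2.imwrite("pics/w2.png",c["image"]); np.savez("w2.npz",**c)
s=read_state(); print(s["eef_pos"],s["time"],np.round(s["qpos"],2))
E
```

```text
foot (559.2647094726562, 172.28807067871094, 136.4840545654297, 81.13988494873047, np.float64(0.2446282571967))
foot3d (570.7077026367188, 165.4037322998047, 152.90142822265625, 100.2960205078125, np.float64(0.24033823757571862)) 13.686503886637354 block3d (560.0444946289062, 172.9543914794922, 60.33515167236328, 50.08746337890625, np.float64(0.24359245398022733)) 70.7515146306792
[558.09541869 174.04052897 229.93657287] 2.0083
[ 540.59615969 -253.69287609  229.88465861] 3.6333 [ 0.    0.5   0.49  1.67 -0.26  1.04  0.57]
```

View pics/w2.png

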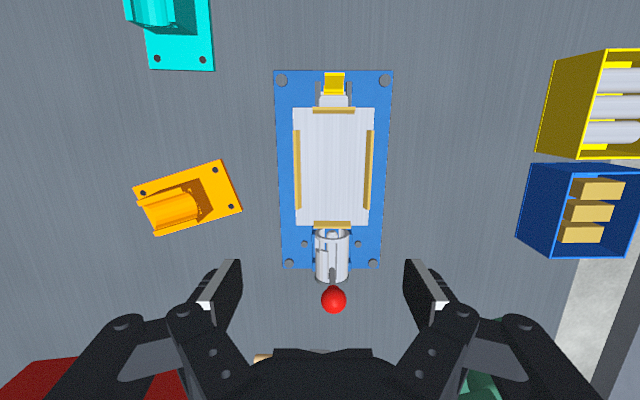

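The wrist view shows the fixture at (333,170), with the catch up at (334,80), the free pad between its brass lips, and the ball at (333,300).

```bash
python3 - <<'E'
from h import *
c=dict(np.load("w2.npz")); W=cloud(c)
H,S,V=cv2.split(cv2.cvtColor(c["image"],cv2.COLOR_BGR2HSV))
yy,xx=np.mgrid[:400,:640]; b=(xx>265)&(xx<400)&(yy>60)&(yy<280)
m=((H>100)&(H<125)&(S>120)&b).astype(np.uint8)
m=cv2.morphologyEx(m,cv2.MORPH_CLOSE,np.ones((25,25)))
print("base",rect(blob(c,m,14)))
z=W[...,2]
br=(H>15)&(H<32)&(S>70)&b&(yy>100)
n,l,st,ce=cv2.connectedComponentsWithStats(br.astype(np.uint8))
for i in range(1,n):
    if st[i,4]>40: print("lip",st[i],rays(c,ce[i],51).round(1),np.nanmean(W[l==i],0).round(1), np.nanpercentile(W[l==i],[5,95],0).round(1).tolist())
pd=b&(abs(z-42)<3)&(S<70); print("pad",np.nanmedian(z[pd]),rect(W[pd][:,:2]))
red=((H<6)|(H>174))&(S>150)&(xx>315)&(xx<352)&(yy>280)&(yy<320)
print("ball",rays(c,[xx[red].mean(),yy[red].mean()],122))
wait(.3);s=read_state(); print(s["eef_pos"],s["time"],s["ft_force"])
E
```

```text
base (554.878173828125, -264.7939453125, 284.41876220703125, 149.52816772460938, np.float64(1.5598459410247087))
lip [312 107  43   7 260] [[ 556.2 -169.4   51. ]] [ 556.2 -169.4   50.8] [[533.4, -172.2, 46.4], [577.8, -166.4, 53.4]]
lip [293 130   9  80 495] [[ 510.8 -238.    51. ]] [ 510.7 -238.8   50.4] [[507.3, -285.0, 45.4], [513.9, -195.8, 53.4]]
lip [363 130  11  80 548] [[ 599.1 -239.4   51. ]] [ 599.3 -240.4   49.6] [[596.2, -286.6, 44.0], [602.8, -197.4, 53.4]]
lip [313 221  38   8 271] [[ 554.5 -313.4   51. ]] [ 554.5 -314.1   49. ] [[531.9, -317.8, 43.8], [576.2, -311.4, 53.3]]
pad 42.74893660636789 (555.2931518554688, -254.2896728515625, 202.92889404296875, 97.98876190185547, np.float64(1.5607121341692571))
ball [[ 553.64961947 -378.56537876  122.        ]]
[ 540.11629143 -254.73253213  229.98322196] 3.9333 [-0.01142584 -0.35719717  0.06179086]
```

```bash
python3 - <<'E'
from h import *
o=R(1.813)
movep((559,172.8,120),o); wait(.2)
print(movel((559,172.8,29),max_speed=100,guard=15)); wait(.3)
s=read_state(); print(s["eef_pos"],s["ft_force"]); 
clamp(); s=read_state(); print(s["finger_gap"],s["gripper_force"],s["ft_force"])
movel((559,172.8,250),max_speed=200)
s=read_state(); print(s["finger_gap"],s["gripper_force"],s["ft_force"],s["time"])
movep((554.1,-241.2,130),R(-.0130)); wait(.4)
c=camera("wrist"); cv2.imwrite("pics/w3.png",c["image"]); np.savez("w3.npz",**c)
s=read_state(); print(s["eef_pos"],s["time"],s["ft_force"],s["torque"])
E
```

```text
False
[559.14986844 172.82856884  29.32623959] [-0.19617178 -0.3036041   0.09730154]
48.69937322355359 62.3083233833313 [-2.57704936 -1.17708096  7.12116118]
48.4434964271739 62.78284192085266 [-3.79063763e-01 -8.58488993e-04 -5.25679218e+00] 8.825
[ 554.16166641 -241.08862228  130.04136218] 10.8583 [-0.22343546 -0.44446086 -6.49545803] [-0.03349007 -0.01861377  0.02138355]
```

View pics/w3.png

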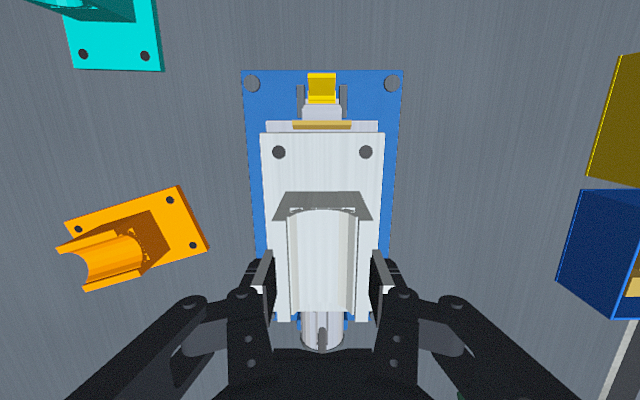

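The bracket is held upright and square. Its foot's front edge is at row 133 and its holes are at (279,152) and (365,152). The +y lip shows behind it at (322,125). Now I measure the held foot against the lips in this same camera.

```bash
python3 - <<'E'
from h import *
c=dict(np.load("w3.npz")); W=cloud(c); z=W[...,2]
H,S,V=cv2.split(cv2.cvtColor(c["image"],cv2.COLOR_BGR2HSV))
print("z",np.nanmedian(z[140:145,290:350]))
m=((S<60)&(V>120)&(abs(z-114)<12))
P=[]
for r in (145,165,180,):
    u=np.where(m[r,230:420])[0]+230; P.append(rays(c,[[u[0]-.5,r],[u[-1]+.5,r]],114)[:,:2])
P=np.array(P); print("sides",P.round(1).tolist(),P.mean(1).round(1).tolist())
E_=[]
for u in (275,300,345,370):
    v=np.where(m[100:200,u])[0][0]+100; E_.append(rays(c,[u,v-.5],114)[0,:2])
print("front",np.array(E_).round(1).tolist())
b=(H>100)&(H<125)&(S>120)
for r in (85,105,150,200):
    u=np.where(b[r,235:410])[0]+235; print("base",rays(c,[[u[0]-.5,r],[u[-1]+.5,r]],14)[:,:2].round(1).tolist())
br=(H>15)&(H<32)&(S>70)&(z>42)&(z<56)
n,l,st,ce=cv2.connectedComponentsWithStats(br.astype(np.uint8)); i=1+np.argmax(st[1:,4])
print("lip",st[i],np.nanmean(W[l==i],0),rays(c,ce[i],51), rays(c,[ce[i][0],st[i][1]-.5],51))
E
```

```text
z 114.25247996979877
sides [[[516.3, -179.2], [596.3, -180.1]], [[516.6, -192.0], [595.8, -192.9]], [[516.4, -202.1], [595.7, -203.0]]] [[556.3, -179.6], [556.2, -192.5], [556.0, -202.5]]
front [[526.8, -170.9], [542.5, -171.1], [570.9, -171.4], [586.7, -171.6]]
base [[481.9, -134.7], [630.6, -136.5]]
base [[481.1, -152.2], [631.1, -154.0]]
base [[480.8, -194.5], [630.3, -196.2]]
base [[480.0, -246.7], [629.8, -248.4]]
lip [  74  226   82   51 1788] [ 351.29733221 -289.45931924   50.59828266] [[ 351.68090966 -289.15213998   51.        ]] [[ 359.07217651 -259.02785532   51.        ]]
```

```bash
python3 - <<'E'
from h import *
c=dict(np.load("w3.npz"))
H,S,V=cv2.split(cv2.cvtColor(c["image"],cv2.COLOR_BGR2HSV))
br=(H>15)&(H<32)&(S>70); b=(H>100)&(H<125)&(S>120)
for u in(300,320,342):
    v=np.where(br[115:132,u])[0]+115; print(u,v,rays(c,[[u,v[0]-.5],[u,v[-1]+.5]],51)[:,1])
for u in(270,290,350,370):
    v=np.where(b[55:100,u])[0][0]+55; print(v,rays(c,[u,v-.5],14))
c=dict(np.load("w2.npz")); H,S,V=cv2.split(cv2.cvtColor(c["image"],cv2.COLOR_BGR2HSV)); b=(H>100)&(H<125)&(S>120)
for u in(295,370):
    v=np.where(b[55:100,u])[0][0]+55; print("w2",v,rays(c,[u,v-.5],14))
E
```

```text
300 [121 122 123 124 125 126 127 128] [-166.02538461 -172.50361776]
320 [121 122 123 124 125 126 127 128] [-166.21895665 -172.69878454]
342 [121 122 123 124 125 126 127 128] [-166.43188018 -172.91346219]
70 [[ 509.31298844 -121.96950209   14.        ]]
70 [[ 527.61389306 -122.18123911   14.        ]]
70 [[ 582.51395093 -122.81641943   14.        ]]
70 [[ 600.81308494 -123.02813596   14.        ]]
w2 70 [[ 509.59791763 -121.54885375   14.        ]]
w2 71 [[ 602.54043203 -123.55432978   14.        ]]
```

```bash
cat > m.py <<'E'
from h import *
def look(name,zt):
    c=camera("wrist"); cv2.imwrite(f"pics/{name}.png",c["image"]); np.savez(name+".npz",**c)
    H,S,V=cv2.split(cv2.cvtColor(c["image"],cv2.COLOR_BGR2HSV)); z=cloud(c)[...,2]
    br=(H>15)&(H<32)&(S>70)&(z>zt-30); b=(H>100)&(H<125)&(S>120); m=(S<60)&(V>120)&(abs(z-zt)<6)
    for u in(285,300,320,345,360):
        v=np.where(m[90:200,u])[0]; w=np.where(br[90:160,u])[0]
        print(u,"front",rays(c,[u,v[0]+89.5],zt)[0,:2].round(1) if len(v) else None,"lip rows",(w+90)[[0,-1]] if len(w) else None, rays(c,[[u,w[0]+89.5],[u,w[-1]+90.5]],51)[:,1].round(1) if len(w) else None)
    for r in(140,160,180):
        u=np.where(m[r,220:430])[0]+220; k=np.where(b[r,200:440])[0]+200
        print(r,"foot",rays(c,[[u[0]-.5,r],[u[-1]+.5,r]],zt)[:,:2].round(1).tolist() if len(u) else None,"base",rays(c,[[k[0]-.5,r],[k[-1]+.5,r]],14)[:,:2].round(1).tolist())
E
python3 - <<'E'
from m import *
print(movel((553.6,-243.0,84),max_speed=60,guard=8)); wait(.3)
s=read_state(); print(s["eef_pos"],s["ft_force"],s["time"])
look("w4",68)
E
```

```text
False
[ 553.70585072 -243.00903416   84.21823173] [ 0.14691838  0.1213082  -4.05056037] 12.075
285 front [ 532.6 -173.6] lip rows None None
300 front [ 542.  -173.7] lip rows [119 129] [-165.6 -172.8]
320 front [ 554.7 -173.8] lip rows [ 90 129] [-147.4 -173. ]
345 front [ 570.5 -173.4] lip rows [119 129] [-165.9 -173.2]
360 front [ 580.  -174.1] lip rows None None
140 foot [[516.1, -178.0], [595.7, -179.0]] base [[481.1, -182.5], [630.5, -184.3]]
160 foot [[515.7, -190.8], [595.8, -191.7]] base [[480.9, -199.1], [630.3, -200.8]]
180 foot [[515.9, -204.1], [595.2, -205.0]] base [[480.7, -216.3], [630.1, -218.1]]
```

View pics/w4.png

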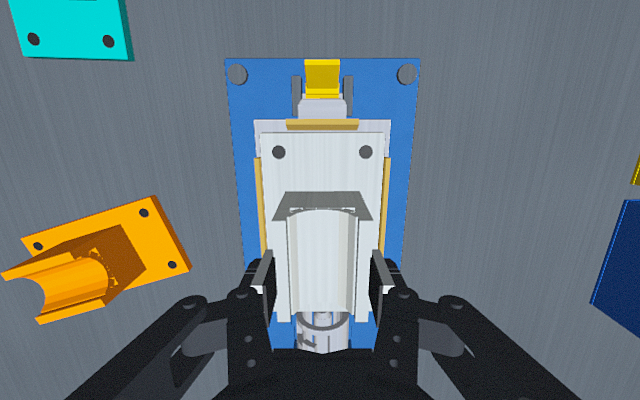

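Foot and lips now agree to about 0.3 mm in this view: the foot's front edge is at row 132 and the +y lip at rows 119–129. I lower and press.

```bash
python3 - <<'E'
from m import *
x,y=553.6,-243.0
for z,g in((72,8),(66,16),(58,20),(53,25),(50.5,25),(49.5,25)):
    r=movel((x,y,z),max_speed=25,guard=g); s=read_state(); print(z,r,s["eef_pos"].round(2),s["ft_force"].round(1),s["finger_gap"].round(2),round(s["time"],1))
    if r: break
wait(.3); s=read_state(); print(s["eef_pos"].round(2),s["ft_force"].round(1))
E
```

```text
Traceback (most recent call last):
AttributeError: 'float' object has no attribute 'round'
```

```bash
python3 - <<'E'
from m import *
x,y=553.6,-243.0
for z,g in((66,16),(58,20),(53,25),(50.5,25),(49.5,25)):
    r=movel((x,y,z),max_speed=25,guard=g); s=read_state(); print(z,r,np.round(s["eef_pos"],2),np.round(s["ft_force"],1),round(s["time"],1))
    if r: break
wait(.3); s=read_state(); print(np.round(s["eef_pos"],2),np.round(s["ft_force"],1))
E
```

```text
66 False [ 554.   -243.22   66.37] [-0.5  0.4  5.6] 13.2
58 False [ 553.98 -243.22   58.46] [-2.4 -0.6  7.3] 13.6
53 False [ 553.99 -243.19   53.3 ] [-0.2 -0.2  3.5] 14.0
50.5 False [ 553.98 -243.27   50.96] [-0.9  0.3 10.3] 14.2
49.5 False [ 554.03 -243.23   50.34] [-2.9  1.6 13.8] 14.5
[ 554.02 -243.27   50.33] [-2.8  0.6 14.9]
```

```bash
python3 - <<'E'
from m import *
x,y=553.6,-243.0
r=movel((x,y,48.3),max_speed=10,guard=20); wait(.2); s=read_state(); print(r,np.round(s["eef_pos"],2),np.round(s["ft_force"],1))
r=movel((x,y,52),max_speed=20); wait(.3); s=read_state(); print(np.round(s["eef_pos"],2),np.round(s["ft_force"],1),s["time"])
look("w5",36)
E
```

```text
True [ 554.01 -243.24   50.35] [-3.   1.6 12.2]
[ 554.02 -243.28   52.4 ] [-0.4 -0.4  8.1] 15.7417
285 front [ 532.9 -173.9] lip rows [119 130] [-165.2 -171.8]
300 front [ 542.4 -174. ] lip rows [119 130] [-165.3 -171.9]
320 front [ 555.  -174.2] lip rows [ 90 130] [-150. -172.]
345 front [ 570.8 -174.3] lip rows [119 130] [-165.6 -172.2]
360 front [ 580.2 -170.8] lip rows [119 126] [-165.7 -170.1]
140 foot [[516.4, -178.3], [596.1, -179.3]] base [[481.6, -179.9], [630.2, -181.7]]
160 foot [[510.8, -191.0], [601.4, -192.1]] base [[481.2, -194.2], [630.2, -196.0]]
180 foot [[516.2, -204.4], [604.3, -205.5]] base [[480.8, -209.1], [630.3, -211.0]]
```

View pics/w5.png

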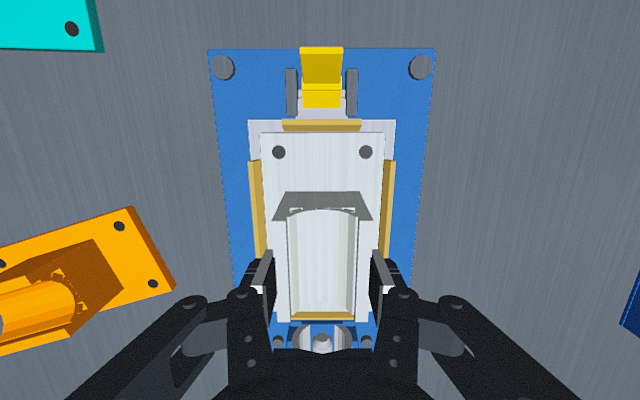

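```bash
python3 - <<'E'
from m import *
c=dict(np.load("w5.npz")); W=cloud(c); z=W[...,2]
print("foot z",np.nanmedian(z[138:145,295:345]),"base",np.nanmedian(z[100:200,225:240]))
x,y=553.6,-243.0
for Z in(53.5,55):
    movel((x,y,Z),max_speed=20); wait(.3); F=[]
    for _ in range(5): wait(.05); F.append(read_state()["ft_force"])
    print(Z,np.round(read_state()["eef_pos"],2),np.mean(F,0).round(1))
c=camera("wrist"); z=cloud(c)[...,2]; print("foot z",np.nanmedian(z[138:145,295:345]))
np.savez("w6.npz",**c)
E
```

```text
foot z 36.627700122612424 base 14.693039892333871
53.5 [ 553.58 -242.99   53.47] [-0.1 -0.6 -5.3]
55 [ 553.59 -243.03   54.99] [-0.1  0.1 -5.4]
foot z 39.29359459304136
```

Lifting 2.7 mm left only the bracket's weight on the wrist (-5.4 N), so the pad stayed down on its catch. I set the bracket back down, release, and check.

```bash
python3 - <<'E'
from m import *
x,y=553.6,-243.0
r=movel((x,y,52.1),max_speed=15,guard=10); wait(.2); s=read_state(); print(r,np.round(s["eef_pos"],2),np.round(s["ft_force"],1))
open_gripper(); wait(.2); s=read_state(); print(s["finger_gap"],np.round(s["ft_force"],1))
movel((x,y,150),max_speed=120)
movel((540,-275,230),max_speed=200); wait(.3)
c=camera("wrist"); cv2.imwrite("pics/w7.png",c["image"]); np.savez("w7.npz",**c)
W=cloud(c); z=W[...,2]; H,S,V=cv2.split(cv2.cvtColor(c["image"],cv2.COLOR_BGR2HSV))
red=((H<6)|(H>174))&(S>150); n,l,st,ce=cv2.connectedComponentsWithStats(red.astype(np.uint8))
for i in range(1,n):
    if st[i,4]>100: print("red",st[i],rays(c,ce[i],122)[0],np.nanmean(W[l==i],0))
print(read_state()["time"])
E
```

```text
True [ 553.75 -243.2    52.18] [-1.2  1.   9. ]
85.29738995999747 [0.5 0.9 0.5]
red [322 270  26  29 550] [ 553.59480976 -378.69244537  122.        ] [ 553.22295792 -372.53416246  131.0274397 ]
red [   0  347   87   53 2691] [ 170.84399458 -508.43161157  122.        ] [  80.27831143 -584.59195066   54.26997363]
red [143 370  45  30 910] [ 333.07500172 -533.28080247  122.        ] [ 321.71550479 -551.67712233  106.80942071]
20.4833
```

View pics/w7.png

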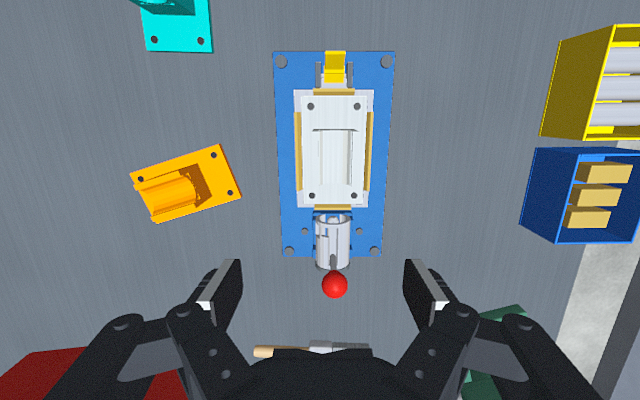

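The bracket sits flat and square inside all four lips, centred at (334,150), with the catch hooked over at (336,70). The ball is at (334,285). I'll check the seat heights first, then grip the ball and push the bolt.

```bash
python3 - <<'E'
from m import *
c=dict(np.load("w7.npz")); W=cloud(c); z=W[...,2]; H,S,V=cv2.split(cv2.cvtColor(c["image"],cv2.COLOR_BGR2HSV))
yy,xx=np.mgrid[:400,:640]
print("foot z",np.nanmedian(z[112:125,318:350]),np.nanmedian(z[190:200,320:350]),"base",np.nanmedian(z[100:180,280:292]))
f=(S<60)&(V>120)&(abs(z-36)<4)&(xx>298)&(xx<370)&(yy>90)&(yy<210); f=cv2.morphologyEx(f.astype(np.uint8),cv2.MORPH_OPEN,np.ones((3,3)))
print("foot",rect(blob(c,f,36)))
br=(H>15)&(H<32)&(S>70)&(xx>290)&(xx<380)&(yy>86)&(yy<215)
n,l,st,ce=cv2.connectedComponentsWithStats(br.astype(np.uint8))
print([rays(c,ce[i],35)[0,:2].round(1).tolist() for i in range(1,n) if st[i,4]>40])
o=R(-1.583); x,y=552,-377.5
movep((x,y,170),o); wait(.2)
print(np.round(read_state()["qpos"],2))
print(movel((x,y,101),max_speed=100,guard=8)); wait(.3); clamp(); wait(.2)
s=read_state(); print(s["finger_gap"],np.round(s["eef_pos"],2),np.round(s["ft_force"],1))
assert 24<s["finger_gap"]<33
r=movel((x+.56,y+43,101),max_speed=40,guard=30); wait(.2)
s=read_state(); print(r,s["finger_gap"],np.round(s["eef_pos"],2),np.round(s["ft_force"],1),s["time"])
E
```

```text
foot z 36.88310417023308 37.15286859267988 base 14.747321070003892
foot (555.4248046875, -242.07339477539062, 134.70782470703125, 79.93902587890625, np.float64(1.5601286355744206))
[[555.7, -169.5], [510.7, -238.0], [599.5, -239.1], [554.6, -314.7]]
[ 0.02  0.8   0.86  1.54 -0.65  1.11 -0.55]
False
24.331761386097057 [ 552.04 -378.5   101.62] [-0.2 -3.1  5.2]
False 23.91178316385438 [ 552.31 -337.2   101.71] [  0.3 -13.4   1.4] 25.1833
```

```bash
python3 - <<'E'
from m import *
c=camera("side"); a=cv2.resize(c["image"][200:310,320:450],None,fx=4,fy=4,interpolation=cv2.INTER_CUBIC)
w=camera("wrist"); b=cv2.resize(w["image"],(640,400))[140:400,200:460]
b=cv2.resize(b,(260,260)); cv2.imwrite("pics/s8.png",np.hstack([a,cv2.copyMakeBorder(b,0,a.shape[0]-260,0,0,cv2.BORDER_CONSTANT)]))
H,S,V=cv2.split(cv2.cvtColor(w["image"],cv2.COLOR_BGR2HSV)); W=cloud(w)
red=((H<6)|(H>174))&(S>150)&(W[...,2]>95)&(abs(W[...,0]-552)<60)&(abs(W[...,1]+337)<60)
print(red.sum(), np.nanpercentile(W[red],[2,50,98],0).round(1).tolist())
H,S,V=cv2.split(cv2.cvtColor(c["image"],cv2.COLOR_BGR2HSV)); W=cloud(c)
red=((H<6)|(H>174))&(S>150)&(W[...,2]>85)&(abs(W[...,0]-552)<60)&(abs(W[...,1]+337)<60)
print(red.sum(), np.nanpercentile(W[red],[2,50,98],0).round(1).tolist() if red.sum() else 0)
E
```

```text
1954 [[545.6, -348.5, 121.3], [559.7, -337.2, 133.6], [568.1, -325.0, 137.9]]
49 [[536.9, -349.3, 115.6], [542.7, -338.4, 133.6], [555.2, -325.2, 158.6]]
```

View pics/s8.png

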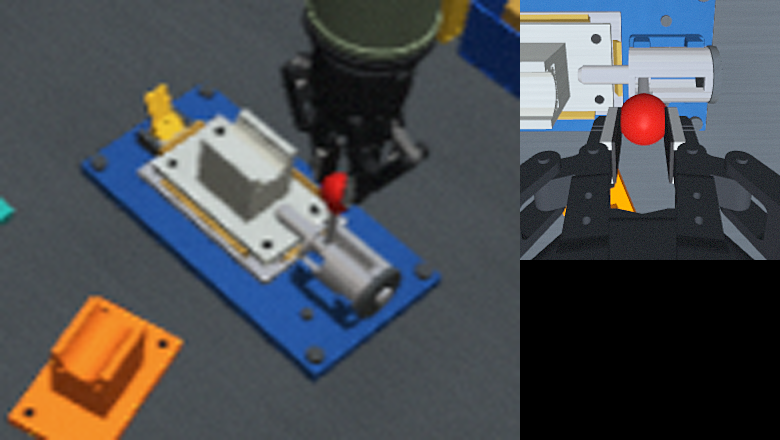

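The side view shows the bolt's nose over the foot at crop pixel (290,215) and the ball held between the pads at (337,192). Its measured centre is about (553,-337). I swing it now.

```bash
python3 - <<'E'
from m import *
x,y,z=552.4,-335.0,101.0
for t in np.arange(.15,1.21,.15):
    t=min(t,1.2); r=movel((x-75*np.sin(t),y+.98*np.sin(t),z+75*(np.cos(t)-1)),max_speed=50,guard=35)
    s=read_state(); print(round(t,2),r,round(s["finger_gap"],1),np.round(s["eef_pos"],1),np.round(s["ft_force"],1),round(s["time"],1))
    if r or s["finger_gap"]<18: break
w=camera("wrist"); np.savez("w9.npz",**w)
H,S,V=cv2.split(cv2.cvtColor(w["image"],cv2.COLOR_BGR2HSV)); W=cloud(w); e=s["eef_pos"]
red=((H<6)|(H>174))&(S>150)&(np.linalg.norm(W-[e[0],e[1],e[2]+20],axis=-1)<60)
print(red.sum(), np.nanpercentile(W[red],[2,50,98],0).round(1).tolist())
E
```

```text
0.15 False 23.0 [ 541.4 -338.7  102.4] [ -1.7 -13.5  18.4] 25.7
0.3 False 21.6 [ 530.2 -339.9  101.4] [ -9.7 -12.2  42.1] 26.0
0.45 False 18.1 [ 516.8 -340.3   98.3] [-32.6  -4.1  76.4] 26.4
0.6 False 17.8 [ 504.7 -340.    91.9] [-45.   -5.5  73.3] 26.8
1937 [[502.4, -351.7, 99.5], [518.3, -340.1, 119.7], [526.4, -328.9, 124.3]]
```

```bash
python3 - <<'E'
from m import *
e=np.array(read_state()["eef_pos"]); movel((e[0]-.5,-336,e[2]+.8),max_speed=30); wait(.2)
s=read_state(); print(round(s["finger_gap"],1),np.round(s["eef_pos"],1),np.round(s["ft_force"],1),round(s["gripper_force"],1),round(s["time"],1))
w=camera("wrist"); np.savez("w10.npz",**w)
b=cv2.resize(w["image"][200:400,180:460],(560,400)); c=camera("side"); a=cv2.resize(c["image"][215:285,370:425],None,fx=4,fy=4,interpolation=cv2.INTER_CUBIC)
cv2.imwrite("pics/v10.png",np.hstack([b,cv2.copyMakeBorder(a,0,120,0,0,cv2.BORDER_CONSTANT)]))
H,S,V=cv2.split(cv2.cvtColor(w["image"],cv2.COLOR_BGR2HSV)); W=cloud(w); e=s["eef_pos"]
red=((H<6)|(H>174))&(S>150)&(np.linalg.norm(W-[e[0],e[1],e[2]+20],axis=-1)<60)
print(red.sum(), np.nanpercentile(W[red],[2,50,98],0).round(1).tolist())
g=(S<60)&(V>100)&(np.linalg.norm(W-[e[0],e[1],e[2]+15],axis=-1)<45)
print("grey near tips",np.nanpercentile(W[g],[1,50,99],0).round(1).tolist())
E
```

```text
-0.1 [ 504.4 -335.7   92.3] [ 0.2 -0.8 -0.1] 0.0 27.4
615 [[484.2, -358.2, 77.2], [499.2, -349.1, 85.8], [512.1, -337.2, 125.6]]
grey near tips [[504.4, -349.0, 67.2], [516.7, -339.5, 130.8], [522.0, -327.1, 150.0]]
```

View pics/v10.png

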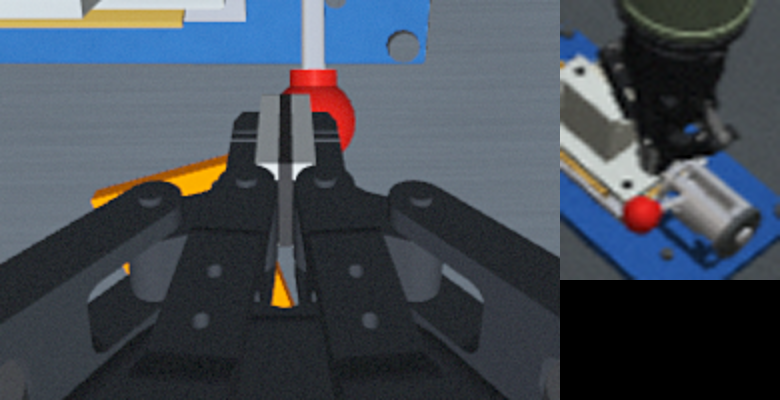

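The fingers slipped off the ball and shut, and the ball flicked down to the swung position (side crop (640,215)). I retract straight up and measure where it rests.

```bash
cat > b.py <<'E'
from m import *
def ball():
    for n in("top","side","wrist"):
        c=camera(n); H,S,V=cv2.split(cv2.cvtColor(c["image"],cv2.COLOR_BGR2HSV)); W=cloud(c)
        red=((H<6)|(H>174))&(S>150)&(abs(W[...,0]-515)<75)&(abs(W[...,1]+355)<60)&(W[...,2]>40)&(W[...,2]<150)
        if red.sum()<15: print(n,"none"); continue
        yy,xx=np.where(red); print(n,red.sum(),"ray@z76",rays(c,[xx.mean(),yy.mean()],76)[0].round(1),np.nanpercentile(W[red],[2,50,98],0).round(1).tolist())
E
python3 - <<'E'
from b import *
movel((504,-336,190),max_speed=150); movel((520,-290,230),max_speed=150); wait(.2)
ball(); s=read_state(); print(s["time"],np.round(s["ft_force"],1))
E
```

```text
top none
side 66 ray@z76 [ 489.7 -342.3   76. ] [[471.5, -358.2, 76.9], [480.6, -348.0, 89.3], [502.9, -334.6, 98.2]]
wrist 519 ray@z76 [ 486.3 -346.1   76. ] [[477.1, -356.7, 78.9], [491.6, -343.5, 91.0], [504.6, -331.8, 96.3]]
29.2583 [ 0.1  0.1 -0.1]
```

```bash
python3 - <<'E'
from b import *
from scipy.optimize import least_squares
movel((470,-290,230),max_speed=150); wait(.4)
c=camera("wrist"); np.savez("w11.npz",**c); H,S,V=cv2.split(cv2.cvtColor(c["image"],cv2.COLOR_BGR2HSV)); W=cloud(c); z=W[...,2]
red=((H<6)|(H>174))&(S>150)&(abs(W[...,0]-500)<75)&(abs(W[...,1]+355)<60)&(z>50)&(z<150)
P=W[cv2.erode(red.astype(np.uint8),np.ones((3,3)))>0]
r=least_squares(lambda p:np.linalg.norm(P-p,axis=1)-15,[486,-346,78],loss="soft_l1"); print("ball",len(P),r.x,np.abs(r.fun).mean())
f=(S<60)&(V>120)&(abs(z-36)<4)&(abs(W[...,0]-554)<50)&(abs(W[...,1]+241)<78)
f=cv2.morphologyEx(f.astype(np.uint8),cv2.MORPH_OPEN,np.ones((3,3)))
print("foot",rect(blob(c,f,36)),np.nanmedian(z[f>0]))
b=((H>100)&(H<125)&(S>120)&(abs(W[...,0]-554)<90)&(abs(W[...,1]+262)<150)&(abs(z-14)<6)).astype(np.uint8)
b=cv2.morphologyEx(b,cv2.MORPH_CLOSE,np.ones((25,25))); print("base",rect(blob(c,b,14)))
br=(H>15)&(H<32)&(S>70)&(z>26)&(z<42)&(abs(W[...,0]-554)<60)&(abs(W[...,1]+241)<85)
n,l,st,ce=cv2.connectedComponentsWithStats(br.astype(np.uint8))
print("lips",[rays(c,ce[i],35)[0,:2].round(1).tolist() for i in range(1,n) if st[i,4]>40])
E
```

```text
ball 464 [ 486.52831974 -345.41486694   80.76878825] 0.5728891944963997
foot (554.7725219726562, -242.31097412109375, 136.01011657714844, 79.55966186523438, np.float64(1.5598066593986302)) 37.019357936748094
base (554.4569702148438, -262.5708312988281, 278.8773498535156, 148.91030883789062, np.float64(1.5596817571435053))
lips [[599.4, -241.1], [557.0, -169.5], [570.5, -314.7], [556.1, -159.5], [537.3, -314.4], [510.5, -242.1]]
```

Measured in the fixture's frame:
- **Ball:** bolt at about 32.5 mm, handle at about 1.11 rad, so it is in the notch.
- **Foot:** within about 0.5 mm of the pad centre and square, with the pad still down.

I hand the job in.

```bash
python3 - <<'E'
from workcell import *
print(finish_job(), read_state()["time"])
E
```

```text
the job is handed in; nothing more can be done
the job is handed in; nothing more can be done
```

I handed the job in at about 30 s of robot time; it gave no verdict, but by my last measurements the bracket is seated square on the caught-down pad and the bolt rests in its notch (about 32.5 mm, handle about 1.11 rad), though the ball slipped from the grip mid-swing and flicked the rest of the way down itself.

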